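# Open the left-hand-threaded trap jar of an air sampler

## Task

Open the sampler's trap jar: unscrew its metal cap with the two long wings, which has a left-hand thread (it loosens clockwise seen from above), turning it until the thread lets go without forcing or wrenching it, then lift it straight off. Lower it into the shallow steel tray so that it stands upright on its open end, letting go only once it rests there, and leave the other things on the bench where they are.

Things in the scene. Friction and masses are not known exactly. Their poses are not given: they have to be found in the camera images.
- trap: trap jar, fixed to the bench: clear jar in a square steel bracket 120 x 120 mm, 73 mm high, jar shoulder at 80 mm and above it a white threaded neck, 53 mm diameter over the thread, up to 116 mm. Origin: on the neck's axis, at bench level; z up along the neck. The upright plate of the bracket, lower than the neck, is on its -x side
- trap_mouth (a point): centre of the top of the trap jar's neck, 116 mm above the bench. Left-hand thread: turned clockwise seen from above the cap climbs 9 mm per turn; the other way it soon jams. It turns easily and stays where it is left. It comes free after a little over two turns, about 20 mm up; before that it gives only 1 to 2 mm when lifted
- cap: plain aluminium screw cap, loose, about 0.25 kg, at the start screwed on the trap jar. Round skirt 66 mm diameter, 45 mm tall with its top, open below. Two straight wings stick out level from the skirt, 150 mm from tip to tip, 14 mm wide, 13 to 25 mm above the lower rim. Full height 83 mm. Origin: on its axis at the lower rim (about 82 mm above the bench at the start); x along the wings, z up
- cap_fin (a point): point to grip on the cap's upright fin, on the cap's axis, 69 mm above the lower rim. The fin stands on the cap's top, parallel to the wings: 56 mm long, 14 mm thick, 38 mm tall, its top 83 mm above the lower rim. The cap can be turned by pushing a wing round with a finger, or by the fin
- tray: empty shallow square dark steel tray, fixed to the bench, 180 x 180 mm, 14 mm tall, walls 4 mm thick. Origin: centre of its underside; x and y along its sides
- tray_in (a point): centre of the tray's inner floor, on which the cap is to stand
- sample_jar: closed glass sample jar with a round black lid, 64 mm diameter, 85 mm tall, loose; a bystander. Origin: centre of its underside
- filter_disc: white plastic filter disc, 76 mm diameter, 40 mm tall with its spigot, loose, light; a bystander. Origin: centre of its underside
- screwdriver: screwdriver with black handle lying on the bench; a bystander. Origin: under its middle
- wrench: steel wrench lying on the bench; a bystander. Origin: under its middle
- beaker: open glass beaker, 80 mm diameter, 95 mm tall, loose; a bystander. Origin: centre of its underside
- wash_bottle: white plastic bottle, 70 mm diameter, 170 mm tall, loose; a bystander. Origin: centre of its underside
Things that resemble listed ones, but are neither listed nor needed, are in the scene too. Leave any pink look-alike of the cap alone.

How it is judged (in metres and radians):
On the way, in this order (a step that is already met when the one before it is completed fails the run):
1. the cap has climbed at least 15 mm up the neck, still upright and on its axis (z of cap in the frame of trap above 0.097 m and horizontal distance between cap and trap below 0.008 m and angle between cap's own z axis and vertical below 0.2 rad), for 0.05 s.
2. the cap is off the neck, lifted clear above it (z of cap in the frame of trap above 0.125 m), for 0.1 s.
3. the cap rests on the tray's floor while the fingers still hold it (contact force between cap and tray above 0.3 N and contact force between the fingers and cap above 0.3 N and horizontal distance between cap and tray_in below 0.09 m), for 0.05 s.
At the end, for the whole second after the job is handed in: the cap stands on its open end on the tray's floor (rim within 6 mm of the floor, axis within 0.1 rad of vertical, within 65 mm of the tray's centre along each side of the tray), at rest and released (angle between cap's own z axis and vertical below 0.1 rad and z of cap in the frame of tray_in between -0.006 and 0.006 m and x of cap in the frame of tray_in between -0.065 and 0.065 m and y of cap in the frame of tray_in between -0.065 and 0.065 m and linear speed of cap below 0.02 m/s); the robot touches nothing.
It fails at once if the thread is forced: more than 60 N between cap and jar (contact force between cap and trap above 60 N).
It fails at once if another thing on the bench is shifted by more than 30 mm (distance of any of sample_jar, filter_disc, screwdriver, wrench, beaker, wash_bottle from where it was at the start of the episode above 0.03 m).
It also fails if it takes over 72 s, if anything falls off the work surface, if the arm or the gripper's body presses on something with over 40 N, if the wrist force passes 120 N, or if a joint passes its speed limit or range.

## Robot

A 6-joint arm with a two-finger parallel gripper is mounted at the origin on the work surface. World frame = base frame: x ahead of the robot, y to its left, z up, the work surface at z = 0. Lengths are in m, angles in degrees, forces in N, time in s.
With the tool pointing down it reaches from about 0.425 to 1.125 m from the base axis. Payload 14.9 kg.
Tool frame: the origin (TCP) lies midway between the tips of the shut fingers; the grasp point (between the pads) lies 19 mm behind it; z points along the fingers, x is the direction in which the jaws open and shut, and the axes are right-handed (so a half turn about z gives the same grasp; the last joint's range is limited). The gripper opens to 91 mm and grips with 3 to 60 N. Pads are 32 mm wide; open, the fingers measure 118 mm over their backs; the gripper's body (76 mm by 178 mm) begins 60 mm behind the grasp point.
Start: joints at [-75.991, 21.709, 99.362, -0, 58.929, -1.908], TCP at [0.192, -0.673, 0.214] pointing down, gripper open.
Joint ranges: [-158.91, 158.91], [-42.39, 125.64], [0.06, 152.35], [-60.88, 240.88], [17.5, 164.5], [-176.32, 176.32]. Speed limits (degrees/s): [108.29, 108.29, 136.94, 180, 180, 180].

## Interface

Orientations are given as [roll, pitch, yaw] about the fixed x, y, z axes, in that order (R = Rz(yaw) Ry(pitch) Rx(roll)).
In Python, from workcell import sensors, camera, camera_model, arm gives the robot as it stands.
- The arm moves only by the shell command python3 -m pendant 'ROWS' [FORCE]. ROWS is JSON, a list of rows, each a list of 5 numbers: the opening, from 0 (shut) to 1 (fully open), then the shift along the tool's x, y, z in cm, then the turn about the tool's z in degrees. In form: [[gripper, dx, dy, dz, turn], ...]. A call has exactly 8 rows; each row is the pose to reach, as a shift and turn from the pose commanded when the call began, along the tool's axes at that moment; what a row does not reach only later rows make up. A row lasts 1/8 s, in which the tool goes at most 62.5 mm and 10.7 degrees, less where a joint would pass 70% of its speed; a pose out of reach is approached as far as the arm can. A call with a gripper value outside its range is refused whole. The fingers move at their own pace and stop on an object; FORCE is the grip in N (left out, the last holds). Time passes only in rows, so rows that repeat a pose let the fingers close, or fill a call up. It gives the time, the measured TCP pose, the force and the opening at its end, in the units of the state.
- sensors.sense(): the state, without advancing time (a new reading comes with each control period).
- camera(name): name is "side" or "top"; returns the picture (384x512x3 uint8, blue, green, red); there is no depth.
- camera_model(name): a dict with "camera_matrix" (3x3 intrinsics, pixels), "k1" (the pictures are not rectified: a ray, as slopes to the right and down, at radius r is drawn at 1 + k1 r^2 times it, then the intrinsics apply), "xyz" and "orientation" of the camera in the world. Camera axes: x right, y up, looking along -z (the intrinsics and any distortion apply to the point x, -y, -z); pixel columns grow to the right and rows downward; lengths in m; the calibration is good to about 2 mm. A picture is of the moment at which its call begins. camera_model takes no time and is no camera call.
- arm.sign_off(): hands the job in, once; it reports no verdict.
The state is a dict: "t": time; "qpos": joint angles; "joint_velocities": joint speeds; "tau": joint torques, N m; "ee_pos": TCP position; "ee_rot": TCP orientation; "force": force on the tool from outside, world axes, zero at the start; "ft_torque": the same for the moment, N m; "width": opening from 0.0 (shut) to 1.0 (fully open).
Only numpy, scipy, OpenCV 4.12 (cv2) and the standard library are available. Lean on these libraries where they do the work, as an engineer would, in place of code of your own. Each camera call takes 0.05 s, during which the arm holds its last target.

## Working session

There is one attempt and no reset: what is moved stays moved. The work goes in short steps, Python scripts to look and compute and a shell command to move; the robot and the scene stay as the last step left them, time stands still between calls to the robot, and variables do not carry over. Pictures are saved under pics/ and viewed, and the job is handed in when it is done.

```bash
mkdir -p pics; ls
python3 - <<'E'
from workcell import sensors, camera, camera_model, arm
import cv2
for n in("side","top"):
    cv2.imwrite(f"pics/{n}0.png",cv2.resize(camera(n),None,fx=1.5,fy=1.5)); print(n,camera_model(n))
print(sensors.sense())
E
```

```text
pics
side {'camera_matrix': array([[437.90218712,   0.        , 250.89290617],
       [  0.        , 437.90218712, 194.37460241],
       [  0.        ,   0.        ,   1.        ]]), 'k1': -0.16431420142807437, 'xyz': array([0.25481795, 0.93610103, 1.12173093]), 'orientation': array([  44.34012342,    0.36699228, -162.30567209])}
top {'camera_matrix': array([[389.35070108,   0.        , 261.23156908],
       [  0.        , 389.35070108, 188.44145207],
       [  0.        ,   0.        ,   1.        ]]), 'k1': 0.024349952125574694, 'xyz': array([0.46937019, 0.01452638, 1.40218709]), 'orientation': array([  3.96297293,  -0.32689329, -89.0968013 ])}
{'t': 0.1, 'qpos': array([-7.59925318e+01,  2.17343323e+01,  9.93913081e+01, -1.63192169e-03,
        5.89287923e+01, -1.90806387e+00]), 'joint_velocities': array([-0.05653802, -0.1753567 , -0.01198509,  0.02207813, -0.05866915,
        0.03641501]), 'tau': array([-3.10723197e-03, -7.65037966e+01, -4.35292268e+01,  6.51594694e-02,
        3.98054731e-02, -4.81198974e-07]), 'ee_pos': array([ 0.19185735, -0.67283608,  0.21337648]), 'ee_rot': array([-1.79999584e+02,  5.44489709e-02, -7.40836249e+01]), 'force': array([ 0.15972151,  0.09929154, -0.04661123]), 'ft_torque': array([ 0.00609908, -0.00996731,  0.0338863 ]), 'width': 0.9977180373424673}
```

View pics/side0.png

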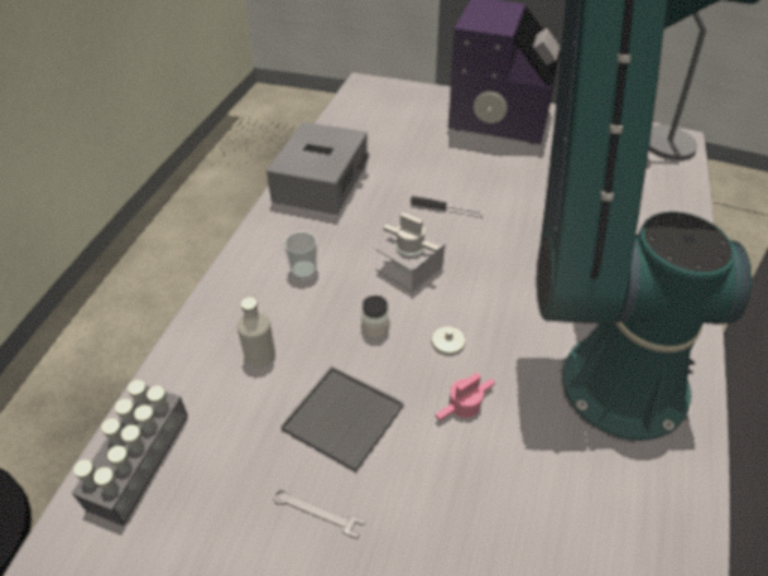

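View pics/top0.png

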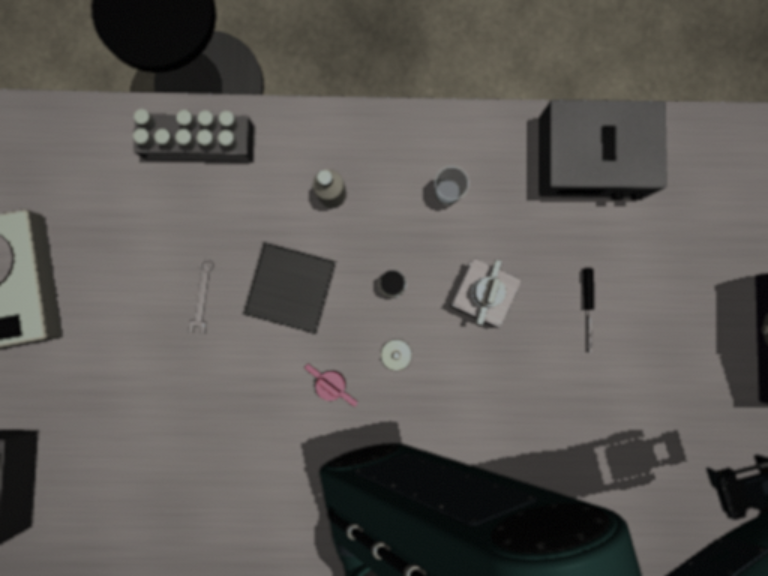

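The aluminium cap sits on the steel bracket, at side (410,235)/1.5 and top (490,292)/1.5. The pink one at top (330,385)/1.5 is the decoy. The dark square at top (290,288)/1.5 is the tray. I'll check an enlarged crop before reaching.

```bash
cat > h.py <<'E'
import numpy as np, cv2
from scipy.spatial.transform import Rotation as R
from workcell import sensors, camera, camera_model, arm
def ray(n,uv):
    m=camera_model(n);K=m["camera_matrix"];k=m["k1"]
    d=(np.array(uv,float)-K[:2,2])/[K[0,0],K[1,1]]
    s=d.copy()
    for _ in range(30): s=d/(1+k*(s@s))
    v=R.from_euler('xyz',m["orientation"],degrees=True).apply([s[0],-s[1],-1])
    return np.array(m["xyz"]),v
def onz(n,uv,z):
    o,v=ray(n,uv); return o+v*(z-o[2])/v[2]
def tri(uv1,uv2,n1="top",n2="side"):
    o1,v1=ray(n1,uv1);o2,v2=ray(n2,uv2)
    s=np.linalg.lstsq(np.c_[v1,-v2],o2-o1,rcond=None)[0]
    a,b=o1+v1*s[0],o2+v2*s[1]; return (a+b)/2,np.linalg.norm(a-b)
def proj(n,p):
    m=camera_model(n);K=m["camera_matrix"]
    c=R.from_euler('xyz',m["orientation"],degrees=True).inv().apply(np.array(p)-m["xyz"])
    s=np.array([c[0],-c[1]])/-c[2]; s=s*(1+m["k1"]*(s@s)); return s*[K[0,0],K[1,1]]+K[:2,2]
def crop(n,c,w,h,f,name):
    im=camera(n);u,v=c
    cv2.imwrite("pics/"+name,cv2.resize(im[v:v+h,u:u+w],None,fx=f,fy=f,interpolation=cv2.INTER_CUBIC)); return im
E
python3 - <<'E'
from h import *
a=crop("top",(285,165),80,60,9,"c1.png")
b=crop("side",(235,130),80,65,9,"c2.png")
cv2.imwrite("pics/full_top.png",a);cv2.imwrite("pics/full_side.png",b)
# tray by mask
for n,im,(x0,y0,x1,y1) in(("top",a,(150,150,235,235)),("side",b,(180,240,275,320))):
    g=cv2.cvtColor(im,6)[y0:y1,x0:x1]
    t,m=cv2.threshold(g,0,255,cv2.THRESH_BINARY_INV+cv2.THRESH_OTSU)
    c=max(cv2.findContours(m,0,1)[0],key=cv2.contourArea)
    (cx,cy),s,ang=cv2.minAreaRect(c);p=cv2.boxPoints(((cx,cy),s,ang))+[x0,y0]
    hull=cv2.approxPolyDP(cv2.convexHull(c),5,True)[:,0]+[x0,y0]
    P=np.array([onz(n,q,.014) for q in hull]);print(n,t,hull.tolist(),P.round(3).tolist(),P.mean(0))
E
```

```text
top 87.0 [[176, 161], [223, 174], [210, 222], [162, 209]] [[0.659, 0.315, 0.014], [0.615, 0.146, 0.014], [0.443, 0.188, 0.014], [0.487, 0.359, 0.014]] [0.55117741 0.25199232 0.014     ]
side 140.0 [[220, 245], [268, 269], [237, 314], [187, 286]] [[0.616, 0.151, 0.014], [0.444, 0.194, 0.014], [0.485, 0.368, 0.014], [0.656, 0.326, 0.014]] [0.55025209 0.25974511 0.014     ]
```

View pics/c1.png

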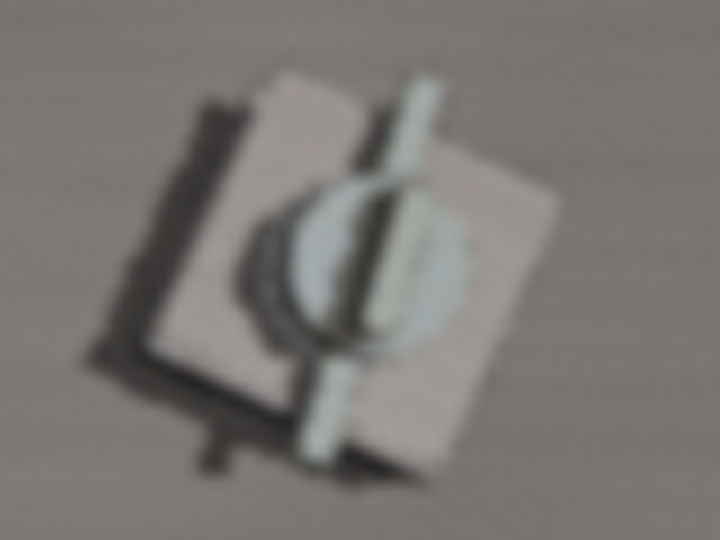

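View pics/c2.png

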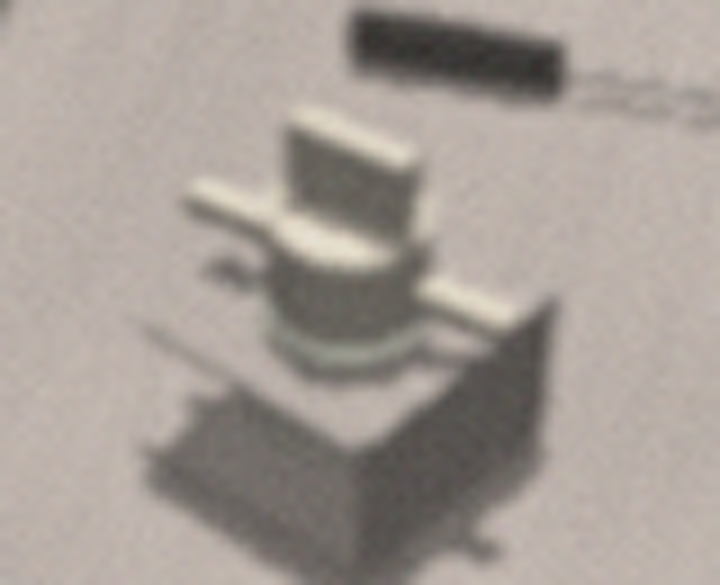

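Confirmed: it is the aluminium cap with two wings and an upright fin, screwed onto the bracketed jar. Wing tips are at about (428,78) and (317,460) in the top crop, and the fin top is at about (395,260).

Run:
```python
from h import *
T=lambda p:np.array(p)/9+[285-.44,165-.44]
S=lambda p:np.array(p)/9+[235-.44,130-.44]
for nm,tp,sp,z in(("wingA",(428,80),(190,190),.107),("wingB",(317,460),(510,323),.107),("finA",(413,188),(297,115),.165),("finB",(378,328),(410,160),.165),("disc",(378,265),None,.127)):
    print(nm,"top",onz("top",T(tp),z).round(4), *( ("side",onz("side",S(sp),z).round(4),"tri",tri(T(tp),S(sp))) if sp else ()))
A,B=onz("top",T((428,80)),.107),onz("top",T((317,460)),.107)
d=A-B;print((A+B)/2,np.linalg.norm(d),np.degrees(np.arctan2(d[1],d[0])))
print([proj("top",(.45,-.18,.165))])
```

```text
wingA top [ 0.6133 -0.2277  0.107 ] side [ 0.6128 -0.2211  0.107 ] tri (array([ 0.61457133, -0.22877861,  0.10039144]), np.float64(0.0011314143245325732))
wingB top [ 0.4718 -0.1872  0.107 ] side [ 0.4715 -0.182   0.107 ] tri (array([ 0.47220022, -0.18791439,  0.10171669]), np.float64(0.0008811213145840392))
finA top [ 0.5683 -0.2116  0.165 ] side [ 0.5663 -0.2102  0.165 ] tri (array([ 0.56768353, -0.21215929,  0.16319879]), np.float64(0.0015773987384120436))
finB top [ 0.5185 -0.1995  0.165 ] side [ 0.5178 -0.1969  0.165 ] tri (array([ 0.5185469 , -0.19992013,  0.16243556]), np.float64(0.0001325047180505417))
disc top [ 0.543  -0.2059  0.127 ]
[ 0.5425233  -0.20743246  0.107     ] 0.14720181922357317 -15.963875289988788
[array([320.33170898, 222.53683386])]
```

```bash
cat >> h.py <<'E'
def go(p,yaw=None):
    s=sensors.sense(); r=R.from_euler('xyz',s["ee_rot"],degrees=True)
    d=r.inv().apply(np.array(p)-s["ee_pos"])*100
    print("t",s["t"],"pos",s["ee_pos"].round(4),"rot",s["ee_rot"].round(2),"F",s["force"].round(2),"M",s["ft_torque"].round(2),"w",s["width"],"j6",s["qpos"][5].round(1))
    print("shift cm",d.round(2), "turn",None if yaw is None else s["ee_rot"][2]-yaw)
E
python3 -c "
from h import *
go((.543,-.206,.2137),74.5)"
```

```text
t 0.2 pos [ 0.1919 -0.673   0.2135] rot [-1.800e+02  4.000e-02 -7.408e+01] F [-0.24 -0.38  0.14] M [-0.07 -0.02  0.03] w 0.9994297828362182 j6 -1.9
shift cm [-3.528e+01 -4.657e+01  1.000e-02] turn -148.5830431193558
```

```bash
python3 -m pendant '[[1,-2.2,-2.9,0,-10],[1,-4.4,-5.8,0,-20],[1,-7,-9.2,0,-30],[1,-9.6,-12.7,0,-40],[1,-12.2,-16.1,0,-50],[1,-14.8,-19.5,0,-60],[1,-17,-22.4,0,-70],[1,-19,-25,0,-78]]'
python3 -c "
from h import *
go((.543,-.206,.2137),74.5)"
```

```text
t: 1.2
ee_pos: [0.3809, -0.4207, 0.2139]
ee_rot: [-180.0, 0.0, 4.2]
force: [-0.3, 0.0, -0.4]
width: 1.003
t 1.2 pos [ 0.3809 -0.4207  0.2139] rot [-180.      0.      4.23] F [-0.25  0.04 -0.44] M [-0.02 -0.12  0.02] w 1.002645875063929 j6 -54.4
shift cm [ 1.775e+01 -2.022e+01  2.000e-02] turn -70.27345180172209
```

```bash
python3 -m pendant '[[1,2.6,-2.9,0,-10],[1,5.2,-5.8,0,-20],[1,7.8,-8.8,0,-30],[1,10.4,-11.8,0,-40],[1,13,-14.7,0,-50],[1,15.6,-17.7,0,-60],[1,17.2,-19.6,0,-67],[1,17.75,-20.2,0,-70.3]]'
python3 - <<'E'
from h import *
go((.543,-.206,.133),74.5)
a=crop("side",(215,90),130,100,6,"s1.png")
E
```

```text
t: 2.2
ee_pos: [0.5442, -0.207, 0.2138]
ee_rot: [-180.0, -0.0, 74.5]
force: [0.1, -0.0, -0.5]
width: 0.999
t 2.2 pos [ 0.5442 -0.207   0.2138] rot [-180.     -0.     74.46] F [ 0.09 -0.02 -0.49] M [ 0.07 -0.15 -0.04] w 0.9989783821119607 j6 -97.6
shift cm [ 0.07 -0.14  8.08] turn -0.036844775838645205
```

View pics/s1.png

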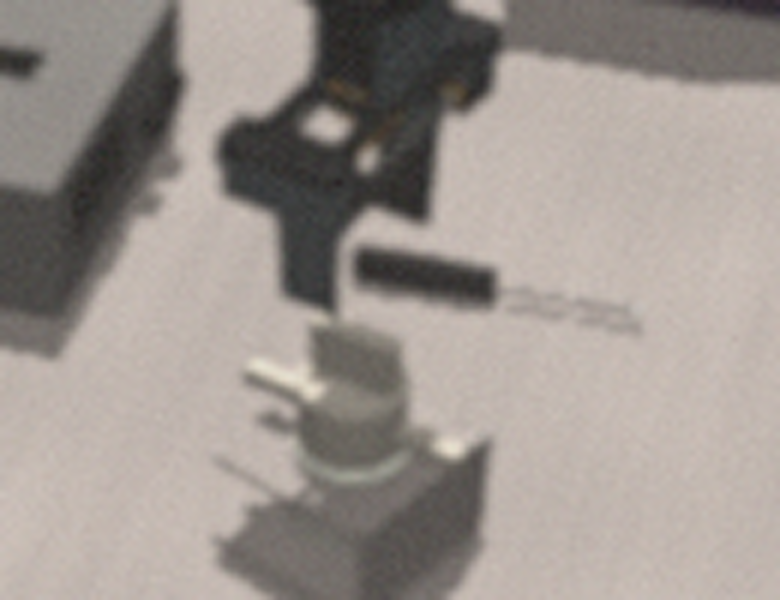

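The open jaws are above the fin (near finger tip at (310,300), fin top at (355,335)), straddling it. I'm going down.

```bash
python3 -m pendant '[[1,0,-0.1,1.5,0],[1,0,-0.1,3,0],[1,0,-0.1,4.5,0],[1,0,-0.1,6,0],[1,0,-0.1,7.2,0],[1,0,-0.1,7.8,0],[1,0,-0.1,7.8,0],[0.5,0,-0.1,7.8,0]]' 5
python3 -c "
from h import *
go((.543,-.206,.135),74.5)"
python3 -m pendant '[[0.3,0,0,0,0],[0.2,0,0,0,0],[0.15,0,0,0,0],[0.1,0,0,0,0],[0.05,0,0,0,0],[0,0,0,0,0],[0,0,0,0,0],[0,0,0,0,0]]' 5
python3 -c "
from h import *
go((.543,-.206,.135),74.5)"
```

```text
t: 3.25
ee_pos: [0.5429, -0.2081, 0.1364]
ee_rot: [180.0, 0.0, 74.2]
force: [-0.2, 0.0, 0.5]
width: 0.921
t 3.25 pos [ 0.5429 -0.2081  0.1364] rot [1.7996e+02 1.0000e-02 7.4220e+01] F [-0.24  0.04  0.5 ] M [ 0.09 -0.13  0.03] w 0.920669196157517 j6 -97.5
shift cm [ 0.2  -0.05  0.14] turn -0.28010806800061516
t: 4.25
ee_pos: [0.5426, -0.208, 0.1359]
ee_rot: [-180.0, -0.0, 74.2]
force: [0.5, -0.2, -0.5]
width: 0.154
t 4.25 pos [ 0.5426 -0.208   0.1359] rot [-180.     -0.     74.22] F [ 0.52 -0.22 -0.46] M [ 0.08 -0.22  0.  ] w 0.15439922418048094 j6 -97.5
shift cm [ 0.2  -0.01  0.09] turn -0.2847865209106146
```

Gripped: the width reads 14 mm, which is the fin's thickness, and the forces are small. I'll turn clockwise (+) while following the climb.

```bash
python3 -m pendant '[[0,0,0,0,5],[0,0,0,-0.03,12],[0,0,0,-0.05,20],[0,0,0,-0.07,28],[0,0,0,-0.09,36],[0,0,0,-0.11,44],[0,0,0,-0.13,52],[0,0,0,-0.15,60]]' 8
python3 - <<'E'
from h import *
go((.543,-.206,.135),74.5)
a=crop("side",(215,90),130,100,6,"s2.png")
E
```

```text
t: 5.25
ee_pos: [0.5425, -0.2078, 0.1374]
ee_rot: [-180.0, 0.0, 13.9]
force: [-0.0, 1.7, -0.0]
width: 0.154
t 5.25 pos [ 0.5425 -0.2078  0.1374] rot [-1.7998e+02  1.0000e-02  1.3950e+01] F [-0.04  1.71 -0.01] M [ 0.32 -0.01  0.01] w 0.15360786603177812 j6 -37.2
shift cm [ 0.09 -0.16  0.24] turn -60.5517770896788
```

View pics/s2.png

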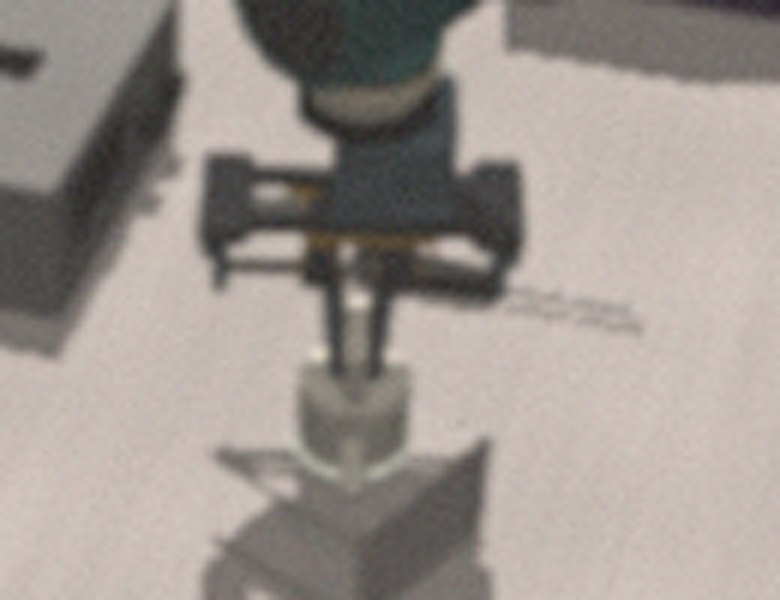

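The cap turned with the jaws: a wing now points at the camera at (355,465). The force is about 2 N, so I'll continue.

```bash
python3 -m pendant '[[0,0,0,-0.02,10],[0,0,0,-0.05,20],[0,0,0,-0.08,30],[0,0,0,-0.1,40],[0,0,0,-0.13,50],[0,0,0,-0.16,61],[0,0,0,-0.18,71],[0,0,0,-0.2,80]]' 8
python3 -m pendant '[[0,0,0,-0.02,10],[0,0,0,-0.05,20],[0,0,0,-0.08,30],[0,0,0,-0.1,40],[0,0,0,-0.13,50],[0,0,0,-0.16,61],[0,0,0,-0.18,71],[0,0,0,-0.2,80]]' 8
python3 -c "
from h import *
go((.543,-.206,.135),74.5)"
```

```text
t: 6.3
ee_pos: [0.5425, -0.2079, 0.1394]
ee_rot: [180.0, 0.0, -66.0]
force: [-0.9, 0.9, -0.1]
width: 0.153
t: 7.3
ee_pos: [0.5425, -0.2078, 0.1414]
ee_rot: [180.0, -0.0, -146.0]
force: [-0.6, 1.0, 0.4]
width: 0.155
t 7.3 pos [ 0.5425 -0.2078  0.1414] rot [ 179.97   -0.   -145.96] F [-0.55  0.96  0.35] M [ 0.42  0.01 -0.  ] w 0.15524360751291286 j6 122.7
shift cm [-0.14  0.12  0.64] turn -220.4598763658251
```

```bash
python3 -m pendant '[[0,0,0,-0.03,10],[0,0,0,-0.05,20],[0,0,0,-0.08,30],[0,0,0,-0.1,40],[0,0,0,-0.11,46],[0,0,0,-0.11,46],[1,0,0,-0.11,46],[1,0,0,-0.11,46]]' 8
python3 -m pendant '[[1,0,0,0,0],[1,0,0,0,0],[1,0,0,0,0],[1,0,0,0,0],[1,0,0,0,-10],[1,0,0,0,-20],[1,0,0,0,-30],[1,0,0,0,-40]]' 8
python3 -m pendant '[[1,0,0,0,-10],[1,0,0,0,-20],[1,0,0,0,-30],[1,0,0,0,-40],[1,0,0,0,-50],[1,0,0,0,-60],[1,0,0,0,-70],[1,0,0,0,-80]]' 8
python3 -c "
from h import *
go((.543,-.206,.135),-11.5)"
```

```text
t: 8.3
ee_pos: [0.5426, -0.208, 0.1425]
ee_rot: [-180.0, -0.0, 168.3]
force: [0.8, -0.1, 0.7]
width: 0.343
t: 9.3
ee_pos: [0.5426, -0.208, 0.1425]
ee_rot: [-180.0, -0.0, -151.4]
force: [-0.5, 0.5, 0.3]
width: 1.0
t: 10.3
ee_pos: [0.5426, -0.208, 0.1425]
ee_rot: [180.0, 0.0, -71.4]
force: [-0.6, -0.1, -0.2]
width: 0.998
t 10.3 pos [ 0.5426 -0.208   0.1425] rot [180.     0.   -71.45] F [-0.6  -0.11 -0.17] M [-0.03  0.01 -0.05] w 0.9982546585141834 j6 48.2
shift cm [-0.17 -0.1   0.75] turn -59.949247773055674
```

```bash
python3 -m pendant '[[1,0,0,0,-10],[1,0,0,0,-20],[1,0,0,0,-30],[1,0,0,0,-40],[0.8,0,0,0,-50],[0.6,0,0,0,-60],[0,0,0,0,-60],[0,0,0,0,-60]]' 8
python3 -m pendant '[[0,0,0,0,0],[0,0,0,0,0],[0,0,0,0,0],[0,0,0,0,0],[0,0,0,-0.03,10],[0,0,0,-0.06,20],[0,0,0,-0.08,30],[0,0,0,-0.1,40]]' 8
python3 -c "
from h import *
go((.543,-.206,.135),-11.5)"
```

```text
t: 11.3
ee_pos: [0.5426, -0.208, 0.1425]
ee_rot: [-180.0, -0.0, -12.0]
force: [0.4, -0.6, -0.1]
width: 0.59
t: 12.3
ee_pos: [0.5425, -0.2078, 0.1435]
ee_rot: [180.0, 0.0, -52.1]
force: [-1.0, 1.9, 0.9]
width: 0.152
t 12.3 pos [ 0.5425 -0.2078  0.1435] rot [ 1.7999e+02  3.0000e-02 -5.2120e+01] F [-1.01  1.9   0.94] M [0.27 0.16 0.05] w 0.15235673839161165 j6 28.9
shift cm [-0.11 -0.16  0.85] turn -40.62453007657101
```

```bash
python3 -m pendant '[[0,0,0,-0.02,10],[0,0,0,-0.05,20],[0,0,0,-0.08,30],[0,0,0,-0.1,40],[0,0,0,-0.13,50],[0,0,0,-0.16,61],[0,0,0,-0.18,71],[0,0,0,-0.2,80]]' 8
python3 -m pendant '[[0,0,0,-0.02,10],[0,0,0,-0.05,20],[0,0,0,-0.08,30],[0,0,0,-0.1,40],[0,0,0,-0.13,50],[0,0,0,-0.15,60],[1,0,0,-0.15,60],[1,0,0,-0.15,60]]' 8
python3 -m pendant '[[1,0,0,0,0],[1,0,0,0,0],[1,0,0,0,0],[1,0,0,0,-10],[1,0,0,0,-20],[1,0,0,0,-30],[1,0,0,0,-40],[1,0,0,0,-50]]' 8
python3 -m pendant '[[1,0,0,0,-10],[1,0,0,0,-20],[1,0,0,0,-30],[1,0,0,0,-40],[1,0,0,0,-50],[1,0,0,0,-60],[1,0,0,0,-70],[1,0,0,0,-80]]' 8
python3 - <<'E'
from h import *
go((.543,-.206,.135),-11.5)
a=crop("side",(215,90),130,100,6,"s3.png")
E
```

```text
t: 13.3
ee_pos: [0.5424, -0.208, 0.1456]
ee_rot: [180.0, -0.0, -132.1]
force: [-2.3, -0.7, 1.4]
width: 0.151
t: 14.3
ee_pos: [0.5427, -0.208, 0.147]
ee_rot: [-180.0, 0.0, 168.4]
force: [-0.8, -0.5, 1.0]
width: 0.338
t: 15.3
ee_pos: [0.5426, -0.208, 0.147]
ee_rot: [-180.0, -0.0, -141.4]
force: [-0.1, 0.5, -0.2]
width: 1.004
t: 16.3
ee_pos: [0.5426, -0.208, 0.147]
ee_rot: [180.0, 0.0, -61.4]
force: [-0.1, 0.1, -0.3]
width: 1.001
t 16.3 pos [ 0.5426 -0.208   0.147 ] rot [180.     0.   -61.43] F [-0.13  0.11 -0.31] M [-0.04  0.04 -0.03] w 1.0007089757166059 j6 38.2
shift cm [-0.15 -0.13  1.2 ] turn -49.927215290833544
```

View pics/s3.png

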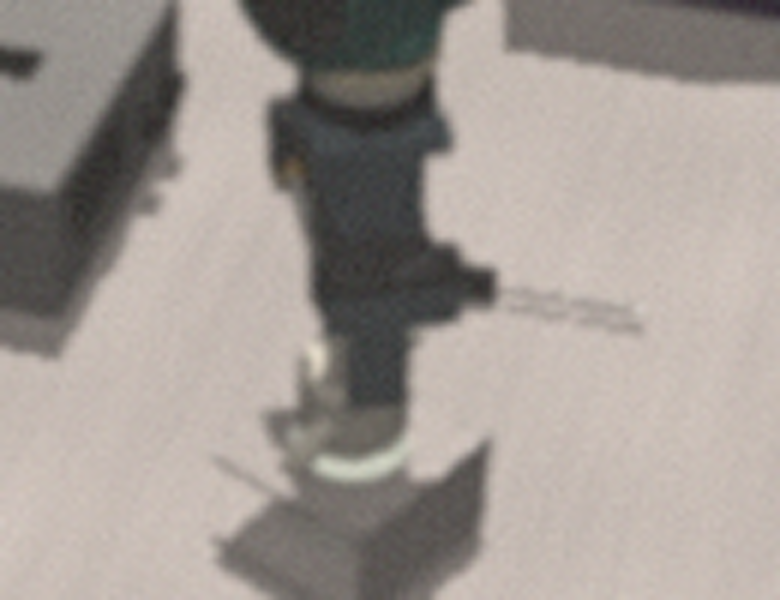

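The cap is climbing, with the white neck showing at (360,465). The total is about 446°. Next half turn.

```bash
python3 -m pendant '[[1,0,0,0,-10],[1,0,0,0,-20],[1,0,0,0,-30],[1,0,0,0,-40],[0.6,0,0,0,-50],[0,0,0,0,-50],[0,0,0,0,-50],[0,0,0,0,-50]]' 8
python3 -m pendant '[[0,0,0,0,0],[0,0,0,0,0],[0,0,0,0,0],[0,0,0,-0.02,8],[0,0,0,-0.04,16],[0,0,0,-0.06,24],[0,0,0,-0.08,32],[0,0,0,-0.1,40]]' 8
python3 -m pendant '[[0,0,0,-0.02,10],[0,0,0,-0.05,20],[0,0,0,-0.08,30],[0,0,0,-0.1,40],[0,0,0,-0.13,50],[0,0,0,-0.16,61],[0,0,0,-0.18,71],[0,0,0,-0.2,80]]' 8
python3 -m pendant '[[0,0,0,-0.02,10],[0,0,0,-0.05,20],[0,0,0,-0.08,30],[0,0,0,-0.1,40],[0,0,0,-0.13,50],[0,0,0,-0.15,60],[1,0,0,-0.15,60],[1,0,0,-0.15,60]]' 8
python3 -m pendant '[[1,0,0,0,0],[1,0,0,0,0],[1,0,0,0,0],[1,0,0,0,-10],[1,0,0,0,-20],[1,0,0,0,-30],[1,0,0,0,-40],[1,0,0,0,-50]]' 8
python3 -m pendant '[[1,0,0,0,-10],[1,0,0,0,-20],[1,0,0,0,-30],[1,0,0,0,-40],[1,0,0,0,-50],[1,0,0,0,-60],[1,0,0,0,-70],[1,0,0,0,-80]]' 8
python3 - <<'E'
from h import *
go((.543,-.206,.135),-11.5)
E
```

```text
t: 17.35
ee_pos: [0.5426, -0.208, 0.147]
ee_rot: [-180.0, 0.0, -11.9]
force: [0.5, -0.0, 0.5]
width: 0.594
t: 18.35
ee_pos: [0.5425, -0.208, 0.148]
ee_rot: [180.0, 0.0, -52.1]
force: [-1.0, -1.1, 0.3]
width: 0.153
t: 19.35
ee_pos: [0.5425, -0.2077, 0.15]
ee_rot: [180.0, 0.0, -132.1]
force: [-0.1, 1.9, 1.0]
width: 0.154
t: 20.35
ee_pos: [0.5426, -0.208, 0.1515]
ee_rot: [-180.0, -0.0, 168.4]
force: [-0.5, 0.7, 0.5]
width: 0.344
t: 21.35
ee_pos: [0.5426, -0.208, 0.1515]
ee_rot: [180.0, -0.0, -141.4]
force: [0.3, 0.0, -0.3]
width: 1.0
t: 22.35
ee_pos: [0.5426, -0.208, 0.1516]
ee_rot: [-180.0, -0.0, -61.4]
force: [-0.1, 0.1, 0.1]
width: 1.0
t 22.35 pos [ 0.5426 -0.208   0.1516] rot [-180.     -0.    -61.43] F [-0.08  0.14  0.06] M [-0.04 -0.01  0.01] w 1.00027032727581 j6 38.2
shift cm [-0.15 -0.13  1.66] turn -49.928940237661024
```

Total is about 626°, or 15.6 mm of climb. I'll make the last half turn without releasing, then a gentle test lift.

```bash
python3 -m pendant '[[1,0,0,0,-10],[1,0,0,0,-20],[1,0,0,0,-30],[1,0,0,0,-40],[0.6,0,0,0,-50],[0,0,0,0,-50],[0,0,0,0,-50],[0,0,0,0,-50]]' 8
python3 -m pendant '[[0,0,0,0,0],[0,0,0,0,0],[0,0,0,0,0],[0,0,0,-0.02,8],[0,0,0,-0.04,16],[0,0,0,-0.06,24],[0,0,0,-0.08,32],[0,0,0,-0.1,40]]' 10
python3 -m pendant '[[0,0,0,-0.02,10],[0,0,0,-0.05,20],[0,0,0,-0.08,30],[0,0,0,-0.1,40],[0,0,0,-0.13,50],[0,0,0,-0.16,61],[0,0,0,-0.18,71],[0,0,0,-0.2,80]]' 10
python3 -m pendant '[[0,0,0,-0.02,10],[0,0,0,-0.05,20],[0,0,0,-0.08,30],[0,0,0,-0.1,40],[0,0,0,-0.13,50],[0,0,0,-0.16,60],[0,0,0,-0.17,64],[0,0,0,-0.17,64]]' 10
python3 - <<'E'
from h import *
go((.543,-.206,.135),-11.5)
a=crop("side",(215,90),130,100,6,"s4.png")
E
```

```text
t: 23.35
ee_pos: [0.5426, -0.208, 0.1515]
ee_rot: [180.0, -0.0, -11.9]
force: [1.0, -0.3, 0.1]
width: 0.593
t: 24.35
ee_pos: [0.5424, -0.2078, 0.1525]
ee_rot: [180.0, 0.0, -52.1]
force: [0.2, 2.0, 0.6]
width: 0.151
t: 25.35
ee_pos: [0.5423, -0.208, 0.1545]
ee_rot: [180.0, -0.0, -132.1]
force: [-2.7, -1.0, 2.7]
width: 0.158
t: 26.35
ee_pos: [0.5427, -0.208, 0.1563]
ee_rot: [180.0, 0.0, 164.2]
force: [-0.0, 0.2, -0.3]
width: 0.156
t 26.35 pos [ 0.5427 -0.208   0.1563] rot [1.8000e+02 1.0000e-02 1.6424e+02] F [-0.    0.18 -0.27] M [ 0.18 -0.15  0.01] w 0.15571354832043904 j6 172.5
shift cm [0.02 0.2  2.13] turn 175.7357895491629
```

View pics/s4.png

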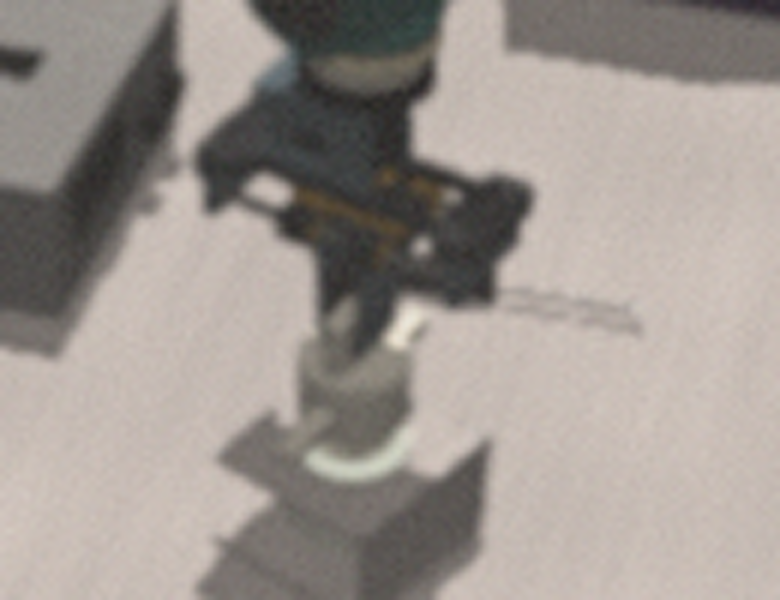

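The cap sits high on the neck after about 810°. Gentle test lift of 2 mm.

```bash
python3 -m pendant '[[0,0,0,0,0],[0,0,0,0,0],[0,0,0,-0.05,0],[0,0,0,-0.1,0],[0,0,0,-0.15,0],[0,0,0,-0.2,0],[0,0,0,-0.2,0],[0,0,0,-0.2,0]]' 15
python3 -c "
from h import *
go((.543,-.206,.135),-11.5)"
```

```text
t: 27.4
ee_pos: [0.5426, -0.208, 0.1582]
ee_rot: [180.0, -0.0, 164.2]
force: [0.3, 0.4, -1.1]
width: 0.152
t 27.4 pos [ 0.5426 -0.208   0.1582] rot [180.    -0.   164.22] F [ 0.29  0.4  -1.12] M [ 0.17 -0.05 -0.05] w 0.15164355659503004 j6 172.5
shift cm [0.01 0.2  2.32] turn 175.71808424835538
```

```bash
python3 -m pendant '[[0,0,0,-0.05,0],[0,0,0,-0.1,0],[0,0,0,-0.15,0],[0,0,0,-0.2,0],[0,0,0,-0.25,0],[0,0,0,-0.25,0],[0,0,0,-0.25,0],[0,0,0,-0.25,0]]' 15
python3 -c "
from h import *
go((.543,-.206,.135),-11.5)"
```

```text
t: 28.4
ee_pos: [0.5426, -0.208, 0.1607]
ee_rot: [-180.0, -0.0, 164.2]
force: [-0.2, 0.0, -2.6]
width: 0.153
t 28.4 pos [ 0.5426 -0.208   0.1607] rot [-180.     -0.    164.22] F [-0.19  0.04 -2.64] M [ 0.17 -0.11 -0.03] w 0.1533052570401824 j6 172.5
shift cm [0.02 0.2  2.57] turn 175.72227953789988
```

The force is now −2.6 N, which equals the cap's weight, so it is free. I'll lift it straight up with a firmer grip.

```bash
python3 -m pendant '[[0,0,0,-0.3,0],[0,0,0,-0.8,0],[0,0,0,-1.6,0],[0,0,0,-2.6,0],[0,0,0,-4,0],[0,0,0,-5.5,0],[0,0,0,-7,0],[0,0,0,-8,0]]' 20
python3 - <<'E'
from h import *
a=crop("side",(215,60),130,100,6,"s5.png")
go((.551,.256,.241),90)
E
```

```text
t: 29.4
ee_pos: [0.5429, -0.2081, 0.2421]
ee_rot: [-180.0, 0.1, 164.2]
force: [0.4, -0.1, -3.0]
width: 0.151
t 29.45 pos [ 0.5433 -0.2082  0.243 ] rot [-1.7998e+02  1.2000e-01  1.6422e+02] F [ 1.62 -0.87 -1.01] M [ 0.13 -0.12  0.03] w 0.15367947883388725 j6 172.5
shift cm [11.88 44.89  0.17] turn 74.2208171565201
```

View pics/s5.png

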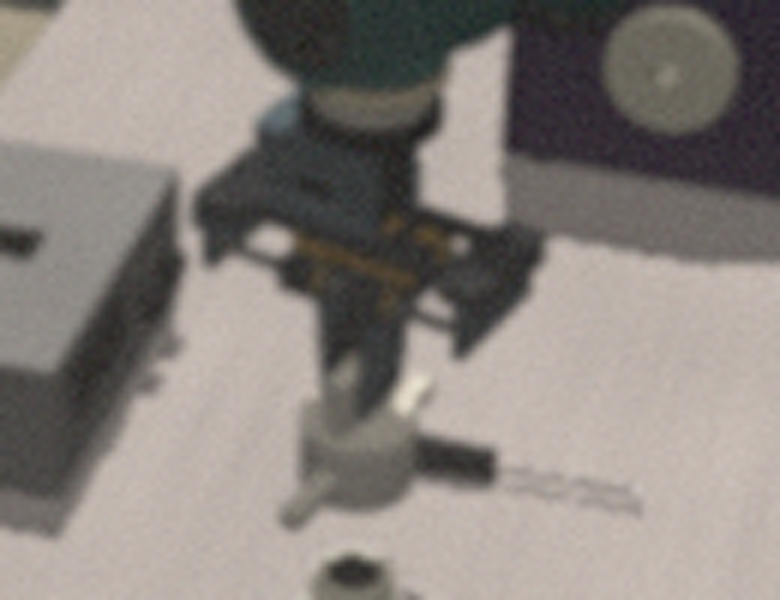

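The cap is off and hangs upright at (355,455), and the bare neck is at (350,575). Next I carry it over to the tray, unwinding the wrist on the way.

```bash
python3 -m pendant '[[0,0.3,1,0,-3],[0,0.8,3,0,-8],[0,1.6,6,0,-14],[0,2.4,9,0,-20],[0,3.2,12,0,-27],[0,4,15,0,-34],[0,4.8,18,0,-41],[0,5.6,21,0,-48]]' 25
python3 -c "
from h import *
go((.551,.256,.241),-104)"
```

```text
t: 30.45
ee_pos: [0.5451, 0.0109, 0.24]
ee_rot: [180.0, -0.1, -147.4]
force: [-0.4, -0.1, -2.3]
width: 0.154
t 30.45 pos [0.5451 0.0109 0.24  ] rot [ 1.7996e+02 -5.0000e-02 -1.4741e+02] F [-0.41 -0.09 -2.34] M [ 0.14  0.   -0.03] w 0.15411085338183422 j6 146.1
shift cm [-13.7   20.34  -0.1 ] turn -43.414074841217996
```

```bash
python3 -m pendant '[[0,-2,3,0,-7],[0,-4,6,0,-14],[0,-6,9,0,-21],[0,-8,12,0,-28],[0,-10,15,0,-35],[0,-12,18,0,-41],[0,-13.2,19.6,0,-43],[0,-13.7,20.3,0,-43]]' 25
python3 - <<'E'
from h import *
import time
a=crop("side",(165,175),130,120,5,"s6.png")
b=crop("top",(140,130),120,110,5,"t6.png")
go((.551,.256,.14),-104)
E
```

```text
t: 31.45
ee_pos: [0.5531, 0.2549, 0.2402]
ee_rot: [180.0, -0.0, -104.8]
force: [-0.4, -0.6, -2.7]
width: 0.147
t 31.55 pos [0.5533 0.2542 0.2404] rot [ 1.7998e+02 -2.0000e-02 -1.0482e+02] F [-0.3  -0.3  -3.18] M [ 0.08 -0.01 -0.  ] w 0.15112817179377921 j6 127.3
shift cm [-0.12  0.27 10.04] turn -0.8158958074251359
```

View pics/s6.png

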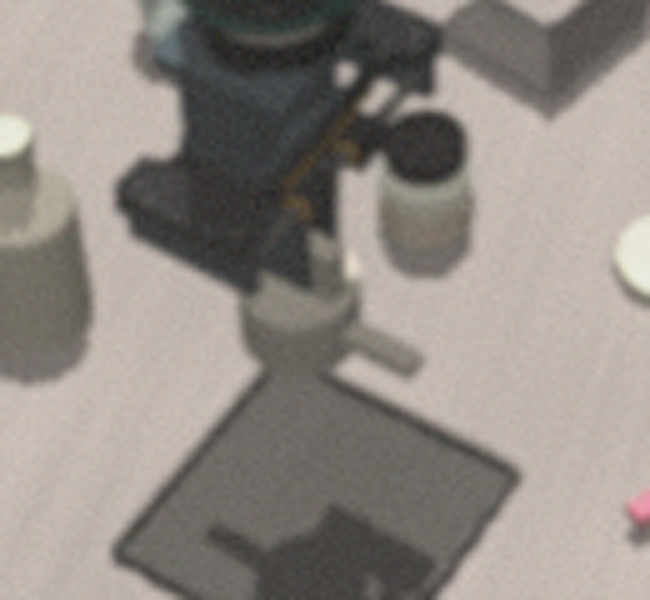

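View pics/t6.png

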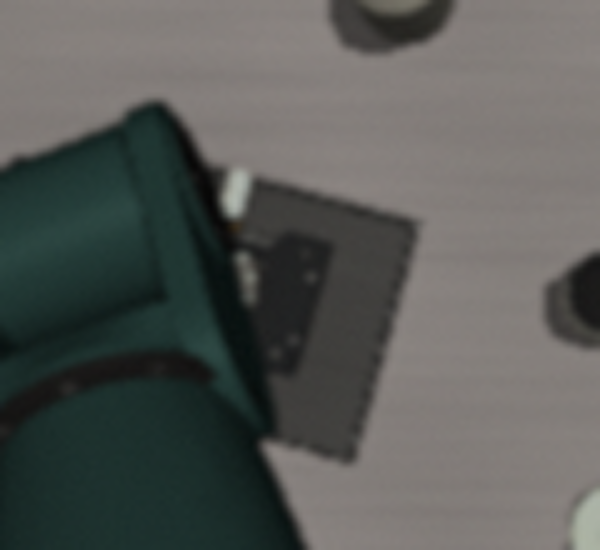

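The cap hangs upright over the tray, clear of the bottle and the sample jar. I'm lowering it, and will feel for contact at the end.

```bash
python3 -m pendant '[[0,0,0.2,1.5,0],[0,0,0.2,4,0],[0,0,0.2,7,0],[0,0,0.2,10,0],[0,0,0.2,13,0],[0,0,0.2,15.5,0],[0,0,0.2,16.6,0],[0,0,0.2,17,0]]' 25
python3 -m pendant '[[0,0,0,0.1,0],[0,0,0,0.2,0],[0,0,0,0.3,0],[0,0,0,0.4,0],[0,0,0,0.5,0],[0,0,0,0.6,0],[0,0,0,0.7,0],[0,0,0,0.7,0]]' 15
python3 -c "
from h import *
go((.551,.256,.058),-104)"
```

```text
t: 32.55
ee_pos: [0.5514, 0.2541, 0.0702]
ee_rot: [180.0, -0.0, -104.8]
force: [-0.0, 0.2, -2.6]
width: 0.154
t: 33.55
ee_pos: [0.5515, 0.2546, 0.0636]
ee_rot: [180.0, -0.0, -104.8]
force: [-0.3, 0.1, -2.8]
width: 0.155
t 33.55 pos [0.5515 0.2546 0.0636] rot [ 1.7999e+02 -1.0000e-02 -1.0478e+02] F [-0.31  0.15 -2.81] M [ 0.03 -0.01 -0.01] w 0.15453234899197832 j6 127.4
shift cm [-0.12  0.09  0.56] turn -0.7812324593575966
```

```bash
python3 -m pendant '[[0,0,0,0.05,0],[0,0,0,0.1,0],[0,0,0,0.15,0],[0,0,0,0.2,0],[0,0,0,0.25,0],[0,0,0,0.3,0],[0,0,0,0.3,0],[0,0,0,0.3,0]]' 15
python3 -c "
from h import *
go((.551,.256,.058),-104)"
```

```text
t: 34.55
ee_pos: [0.5516, 0.2546, 0.0607]
ee_rot: [180.0, 0.0, -104.8]
force: [-0.9, -0.4, -2.1]
width: 0.156
t 34.55 pos [0.5516 0.2546 0.0607] rot [ 180.      0.   -104.78] F [-0.89 -0.44 -2.11] M [ 0.04  0.04 -0.02] w 0.1556552278044209 j6 127.4
shift cm [-0.12  0.09  0.27] turn -0.7818762766181635
```

```bash
python3 -m pendant '[[0,0,0,0.05,0],[0,0,0,0.1,0],[0,0,0,0.15,0],[0,0,0,0.2,0],[0,0,0,0.2,0],[0,0,0,0.2,0],[0,0,0,0.2,0],[0,0,0,0.2,0]]' 15
python3 -m pendant '[[0,0,0,0.05,0],[0,0,0,0.1,0],[0,0,0,0.15,0],[0,0,0,0.15,0],[0,0,0,0.15,0],[0,0,0,0.15,0],[0,0,0,0.15,0],[0,0,0,0.15,0]]' 15
python3 -c "
from h import *
go((.551,.256,.058),-104)"
```

```text
t: 35.55
ee_pos: [0.5518, 0.2546, 0.059]
ee_rot: [-180.0, 0.0, -104.8]
force: [-0.4, -2.8, 6.0]
width: 0.154
t: 36.55
ee_pos: [0.5524, 0.2545, 0.0586]
ee_rot: [-179.9, 0.0, -104.8]
force: [-3.1, -7.9, 21.9]
width: 0.152
t 36.55 pos [0.5524 0.2545 0.0586] rot [-1.7993e+02  1.0000e-02 -1.0477e+02] F [-3.15 -7.88 21.88] M [-1.51  0.78  0.03] w 0.15249755715671193 j6 127.4
shift cm [-0.11  0.18  0.06] turn -0.774452851774015
```

Contact: +22 N at TCP height 0.0586 m, about 54 mm above the rim, so the rim is on the floor at about 4 mm. I'll ease off to a light press, then look.

```bash
python3 -m pendant '[[0,0,0,-0.05,0],[0,0,0,-0.1,0],[0,0,0,-0.15,0],[0,0,0,-0.15,0],[0,0,0,-0.15,0],[0,0,0,-0.15,0],[0,0,0,-0.15,0],[0,0,0,-0.15,0]]' 15
python3 - <<'E'
from h import *
a=crop("side",(165,195),130,120,5,"s7.png")
go((.551,.256,.058),-104)
E
```

```text
t: 37.55
ee_pos: [0.5515, 0.2546, 0.0586]
ee_rot: [180.0, -0.0, -104.8]
force: [0.1, 0.1, -1.4]
width: 0.15
t 37.6 pos [0.5514 0.2546 0.0586] rot [ 1.7999e+02 -1.0000e-02 -1.0478e+02] F [-0.51  0.12 -1.32] M [ 0.13 -0.07  0.07] w 0.15568819735263262 j6 127.4
shift cm [-0.12  0.08  0.06] turn -0.7843297845866033
```

View pics/s7.png

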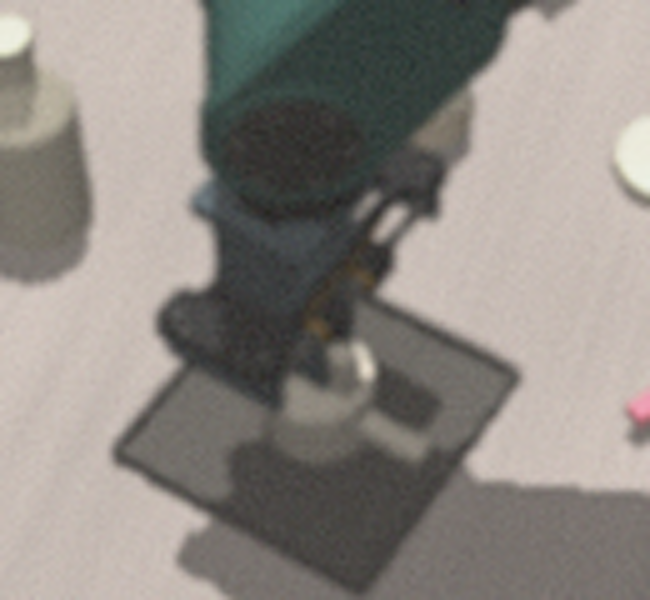

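The cap stands upright in the tray at about (320,420). I'm releasing it and rising.

```bash
python3 -m pendant '[[0.18,0,0,0,0],[0.25,0,0,0,0],[0.4,0,0,0,0],[0.7,0,0,0,0],[1,0,0,0,0],[1,0,0,0,0],[1,0,0,0,0],[1,0,0,0,0]]' 15
python3 -m pendant '[[1,0,0,-0.5,0],[1,0,0,-2,0],[1,0,0,-5,0],[1,0,0,-9,0],[1,0,0,-13,0],[1,0,0,-17,0],[1,0,0,-20,0],[1,0,0,-20,0]]' 15
python3 - <<'E'
from h import *
a=crop("side",(165,195),130,120,5,"s8.png")
go((.551,-.1,.26),-104)
E
```

```text
t: 38.6
ee_pos: [0.5516, 0.2546, 0.0587]
ee_rot: [-180.0, 0.0, -104.8]
force: [-0.2, -0.2, -0.2]
width: 0.874
t: 39.6
ee_pos: [0.5527, 0.2551, 0.2624]
ee_rot: [-179.8, 0.2, -104.8]
force: [-1.1, -0.0, 0.8]
width: 1.0
t 39.65 pos [0.5519 0.2548 0.2604] rot [-1.7988e+02  9.0000e-02 -1.0478e+02] F [-0.25  0.23 -1.22] M [-0.    0.08 -0.  ] w 1.0004266705659959 j6 127.4
shift cm [ 3.433e+01 -8.960e+00  1.000e-02] turn -0.7846274978298027
```

View pics/s8.png

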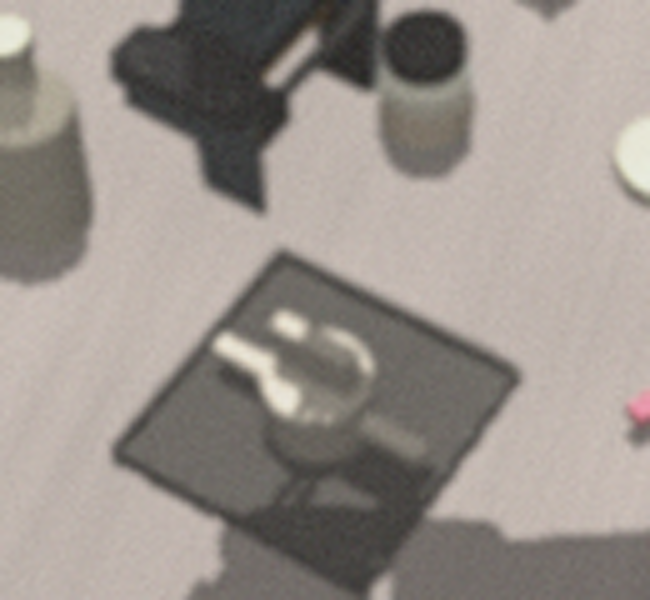

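The cap stands upright, released, in the middle of the tray (body at about (320,400), wings level). One last check compares the bystanders with the first picture, then I hand in.

Run:
```python
from h import *
a=cv2.imread("pics/full_side.png");b=camera("side")
cv2.imwrite("pics/end.png",cv2.resize(b,None,fx=1.5,fy=1.5))
# wing tips in side crop s8 -> at floor 4mm + 25mm
S=lambda p:np.array(p)/5+[165-.4,195-.4]
A=onz("side",S((218,345)),.029);B=onz("side",S((425,450)),.029)
print(A,B,np.linalg.norm(A-B),(A+B)/2,"tray~",(.551,.256))
for n,(x,y,w,h) in dict(bottle=(155,195,30,50),beaker=(188,153,26,35),jar=(238,195,24,32),disc=(285,215,28,24),wrench=(180,323,66,38),driver=(270,128,55,20)).items():
    t=a[y:y+h,x:x+w];r=cv2.matchTemplate(b[y-8:y+h+8,x-8:x+w+8],t,cv2.TM_CCOEFF_NORMED);_,s,_,l=cv2.minMaxLoc(r);print(n,round(s,2),l[0]-8,l[1]-8)
```

```text
[0.62051178 0.23983877 0.029     ] [0.47763555 0.27313939 0.029     ] 0.1467056517048407 [0.54907367 0.25648908 0.029     ] tray~ (0.551, 0.256)
bottle 1.0 0 0
beaker 0.45 8 -8
jar 0.76 1 0
disc 0.99 0 0
wrench 0.2 0 0
driver 0.57 1 0
```

View pics/end.png

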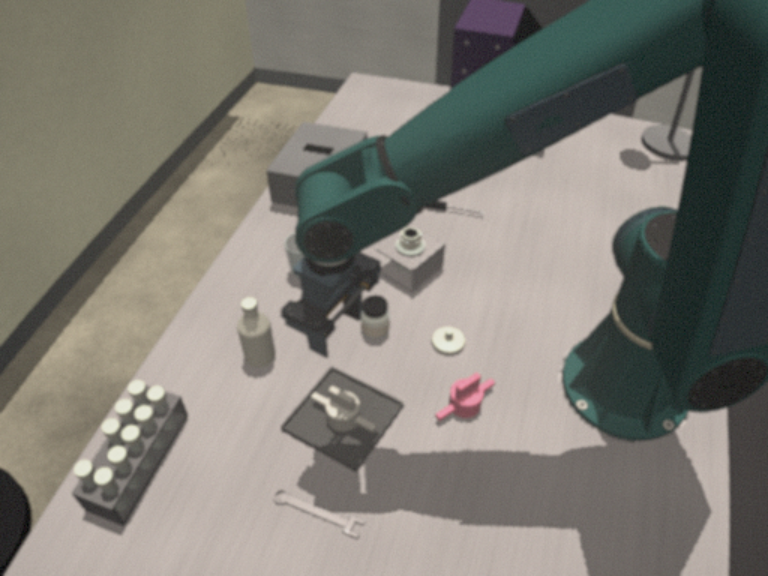

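The wrench (shadowed) and the beaker and screwdriver (partly hidden by the arm) gave low match scores. By eye, all three are still at their first pixel positions, so I'm handing in.

```bash
python3 -c "
from workcell import arm; print(arm.sign_off())"
```

```text
the job is handed in; nothing more can be done
None
```

The cap is off the trap jar and standing upright on its open end in the tray, and the job is handed in at about 40 s of the 72 s allowed.

- **Unscrewing:** I held the cap by its fin and turned it clockwise about 810° in four strokes, following its climb. Readings between strokes stayed under about 4 N. A test lift then read −2.6 N, the cap's own weight, so the thread had let go. I lifted it straight off.
- **Placing:** I lowered it into the tray until it made contact. The press peaked at about 22 N, and I eased off before letting go. Just before I opened the fingers the sensor still read about −1.3 N, so they were carrying roughly half the cap's weight.
- **Last checks:** The cap's centre measured within about 2 mm of the tray's centre. Wing tip to tip came out at 147 mm against the given 150 mm. The gripper is open and about 20 cm above where it let go, touching nothing.
- **Bystanders:** Image matching showed the wash bottle, sample jar and filter disc within 1 pixel of where they started. It was unreliable for three others: the wrench (in the arm's shadow), and the beaker and screwdriver (partly hidden by the arm). I could check those only by eye, and they look unmoved.

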